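# Free the fit-up collar and load the tall tube

## Robot

A 6-joint arm with a two-finger parallel gripper is mounted at the origin on the work surface; the furniture and walls round the work are solid. World frame = base frame: x ahead of the robot, y to its left, z up, the work surface at z = 0. Lengths are in m, angles in degrees, forces in N, time in s.
With the tool pointing down it reaches from about 0.375 to 0.75 m from the base axis. Payload 9 kg.
Tool frame: the origin (TCP) lies where the fingers leave the gripper's body, on its centre line; the fingertips stand 73 mm ahead of it and the grasp point (between the pads) lies 54 mm ahead of it (robot.tip_reach is the distance from the TCP to the fingertips, in m); z points along the fingers, y is the direction in which the jaws open and shut (so a half turn about z gives the same grasp; the last joint's range is limited). The gripper opens to 85 mm and grips with 20 to 120 N. Pads are 22 mm wide; open, the fingers measure 114 mm over their backs; the gripper's body (76 mm by 85 mm) begins 54 mm behind the grasp point. The pads swing forward as they close: fully open they stand 13 mm farther back than shut.
Start: joints at [-82.775, 5.964, 5.575, 89.605, 0, 77.527], TCP at [0.202, -0.565, 0.304] pointing down, gripper open.
Joint ranges: [-171.21, 171.21], [-48.23, 106.86], [-62.78, 66.21], [-105.2, 120.99], [-86.42, 89.51], [-180, 180]. Speed limits (degrees/s): [127.2, 127.2, 147.25, 180, 180, 180].

## Interface

Orientations are given as [roll, pitch, yaw] about the fixed x, y, z axes, in that order (R = Rz(yaw) Ry(pitch) Rx(roll)).
In Python, from plant import robot gives the robot as it stands. Calls block until the motion is done:
- robot.move_pose(position, orientation): joint-space move of the TCP to a pose.
- robot.line_to(position, vel=0.15, rotation=None, guard=None): straight line of the TCP; rotation=None keeps the orientation; vel is the mean speed in m/s. With guard (N) it stops when the force on the tool has changed by that much, and returns True; else False.
- robot.goto_joints(angles): joint-space move.
- robot.set_gripper(opening): finger opening in m; the grip force is fixed at half the most; returns when the fingers have stopped.
- robot.pause(seconds).
- robot.ik(position, orientation): joint angles nearest the present ones, or None.
- robot.observe(): the state.
- robot.grab_frame(name): name is "scene" or "top" or "wrist"; returns the picture (384x512x3 uint8, blue, green, red); there is no depth.
- robot.get_calibration(name): a dict with "vertical_fov" (degrees; the focal length in pixels is half the picture's height over the tangent of half this angle, whatever the lens; pixels are square), "cx", "cy" (the principal point, pixels), "rvec" (rotation vector, rad) and "tvec" (3), from world to camera coordinates, as OpenCV has them. Camera axes: x right, y down, z forward; pixel columns grow to the right and rows downward; lengths in m; the calibration is good to about 2 mm. A picture is of the moment at which its call begins: read the wrist's pose just before it. get_calibration takes no time and is no camera call; for the wrist camera it gives the pose at the moment of the call.
A pose or a line that the arm cannot do raises robot.IKError and nothing moves.
- robot.job_done(): hands the job in, once; it reports no verdict.
The state is a dict: "time": time; "q": joint angles; "qvel": joint speeds; "joint_torque": joint torques, N m; "tool_pos": TCP position; "tcp_rot": TCP orientation; "ft_force": force on the tool from outside, world axes, zero at the start; "torque": the same for the moment, N m; "gripper_width": finger opening in m.
Only numpy, scipy, OpenCV 4.12 (cv2) and the standard library are available. Lean on these libraries where they do the work, as an engineer would, in place of code of your own. Each camera call takes 0.05 s, during which the arm holds its last target.

## Task

The next part to be tacked is the tall steel tube stub, but the short tube from the last job still stands in the round collar of the fit-up fixture. Take the short tube out and stand it upright on the bare bench beside the fixture plate, then stand the tall tube upright in the collar, right down on the plate.

Things in the scene. Friction and masses are not known exactly. Their poses are not given: they have to be found in the camera images.
- fixture: Fixed fit-up fixture: dark steel plate 120 (its x) x 110 x 8 mm, in its middle a round steel collar, 59 mm inside, 71 mm outside, 10 mm high (top 18 mm above the bench; inside it the plate, 8 mm above the bench, is the floor). Origin: bench level, on the collar's axis; z up. Scraps lie behind and beside it; the bench 100 to 130 mm from the origin towards the robot (world -x) is bare.
- short_tube: Short brown steel tube, open ends, 43 mm outside diameter, 26 mm high, about 130 g; at the start it stands inside the collar, not quite central, its upper 16 mm above the collar. Origin: centre of its lower end; z along its axis, up.
- tall_tube: Tall grey steel tube stub, open ends, 45 mm outside diameter, 62 mm high, under 0.5 kg; stands on the bench left or right of the fixture (on the other side stands a tin can 76 mm wide, 111 mm high, not wanted). Gripped by its upper half, the fingers stay above the collar. Origin: centre of its lower end; z along its axis, up.
Not all that is in view belongs to the job. Leave any yellow look-alike of the fixture alone.

How it is judged (in metres and radians):
On the way, in this order (a step that is already met when the one before it is completed fails the run):
1. the short tube stands upright on the bench, off the fixture plate (height (world z) of short_tube below 0.01 m and angle between short_tube's own z axis and vertical below 0.17 rad and (x of short_tube in the frame of fixture above 0.075 m or x of short_tube in the frame of fixture below -0.075 m or y of short_tube in the frame of fixture above 0.07 m or y of short_tube in the frame of fixture below -0.07 m)), for 0.2 s.
2. the tall tube stands in the collar, down on the plate (horizontal distance between tall_tube and fixture below 0.012 m and z of tall_tube in the frame of fixture below 0.012 m and angle between tall_tube's own z axis and vertical below 0.1 rad), for 0.2 s.
At the end, for the whole second after the job is handed in: The tall tube stands upright (within 6 degrees) inside the collar, its lower end on the plate (within 4 mm) and its axis within 12 mm of the collar's; the short tube stands upright (within 10 degrees) on the bench, wholly off the fixture plate; both are at rest (all of step 1 and all of step 2 and linear speed of each of tall_tube, short_tube below 0.02 m/s); the robot touches nothing.
It also fails if it takes over 51 s, if anything falls off the work surface, if the arm or the gripper's body presses on something with over 40 N, if the wrist force passes 120 N, or if a joint passes its speed limit or range.

## Working session

There is one attempt and no reset: what is moved stays moved. The work goes in short steps, each a Python script; the robot and the scene stay as the last script left them, time stands still between calls to the robot, and variables do not carry over. Pictures are saved under pics/ and viewed, and the job is handed in when it is done.

```bash
ls; mkdir -p pics; python3 - <<'E'
from plant import robot
import cv2
s=robot.observe(); print(s['time'],s['tool_pos'],s['tcp_rot'],s['gripper_width'])
for n in ("scene","top","wrist"):
    c=robot.get_calibration(n); print(n,c)
    cv2.imwrite(f"pics/{n}0.png",robot.grab_frame(n))
E
```

```text
pics
0.0 [ 0.20221066 -0.56464455  0.30311596] [-1.79925594e+02 -1.67661413e-02  1.96990329e+01] 0.08550262832383128
scene {'vertical_fov': 44.968805996216076, 'cx': 250.57416874953807, 'cy': 178.58726438472448, 'rvec': array([ 0.657224  , -2.64746027,  1.10700866]), 'tvec': array([0.39849995, 0.15512477, 1.09813608])}
top {'vertical_fov': 43.06275879535317, 'cx': 249.45432996582332, 'cy': 192.2137122548377, 'rvec': array([ 2.15125968, -2.18716976,  0.10414259]), 'tvec': array([0.03396905, 0.42567413, 1.59964413])}
wrist {'vertical_fov': 71.2345114225175, 'cx': 251.01600809727725, 'cy': 192.05142617627558, 'rvec': array([-2.38695966,  1.68180836,  0.22249854]), 'tvec': array([-0.59938558, -0.03260534,  0.37769923])}
```

View pics/scene0.png

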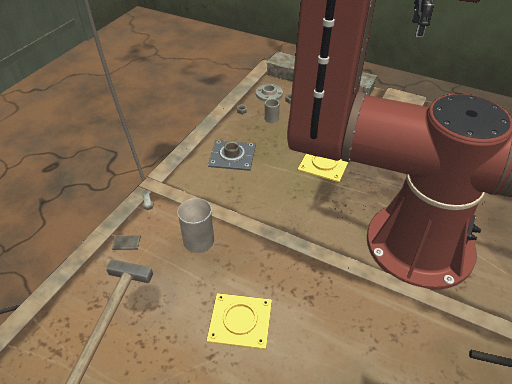

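View pics/top0.png

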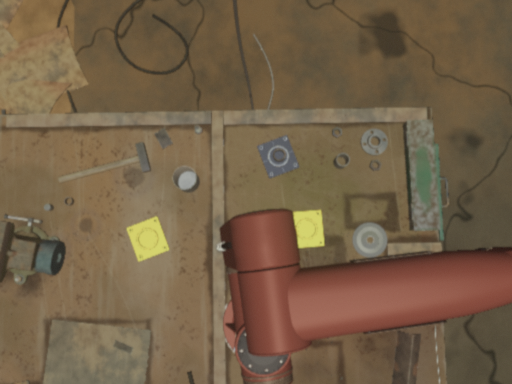

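View pics/wrist0.png

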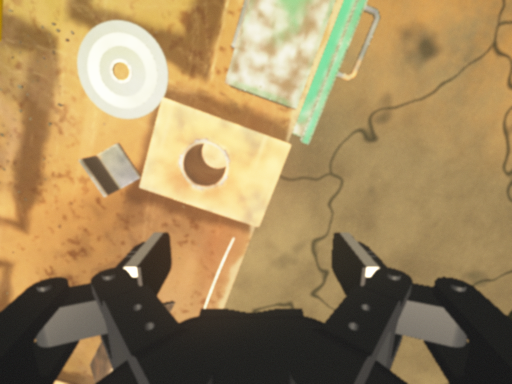

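Candidates:
- **Fixture:** the dark plate at scene (232,153) / top (278,156). The yellow look-alikes, top (309,229) and (148,239), are not wanted.
- **Short tube:** the brown ring at top (278,156), inside the collar.
- **Tall tube:** the grey tube at scene (272,110) / top (341,160). The can at top (186,178), the flange at (374,141) and the small nuts at (336,132) and (374,165) are not wanted.

Next I'll crop in close and compute positions.

```bash
cat > h.py <<'E'
import numpy as np, cv2
from plant import robot
def cam(c):
    f=192/np.tan(np.radians(c['vertical_fov'])/2)
    K=np.array([[f,0,c['cx']],[0,f,c['cy']],[0,0,1]])
    R=cv2.Rodrigues(c['rvec'])[0]; return K,R,np.array(c['tvec']).ravel()
def bp(c,uv,z):
    K,R,t=cam(c); d=R.T@np.linalg.inv(K)@np.array([*uv,1.]); o=-R.T@t
    return o+d*(z-o[2])/d[2]
def pj(c,P):
    K,R,t=cam(c); return cv2.projectPoints(np.float64(P).reshape(-1,3),c['rvec'],t,K,None)[0].reshape(-1,2)
E
python3 - <<'E'
from h import *
t=cv2.imread('pics/top0.png'); s=cv2.imread('pics/scene0.png')
a=cv2.resize(t[120:200,160:400],(800,267),interpolation=cv2.INTER_CUBIC)
b=cv2.resize(s[75:195,190:350],(440,330),interpolation=cv2.INTER_CUBIC)
o=np.zeros((600,800,3),np.uint8); o[:267]=a; o[270:600,:440]=b
cv2.imwrite('pics/crop0.png',o)
c=robot.get_calibration('top')
for n,uv,z in [('collar',(278.5,156),.018),('tall',(341.5,159.5),.062),('can',(186,178.5),.111),('yel',(309,229),.018),('flange',(374,141),.01),('batten',(218,160),.02),('back',(300,115),.02)]: print(n,bp(c,uv,z))
E
```

```text
collar [ 0.54714944 -0.07268739  0.018     ]
tall [ 0.52442822 -0.27546639  0.062     ]
can [0.46408876 0.2262056  0.111     ]
yel [ 0.300821   -0.16817938  0.018     ]
flange [ 0.59443744 -0.3975109   0.01      ]
batten [0.53667142 0.13067958 0.02      ]
back [ 0.68602389 -0.14844147  0.02      ]
```

View pics/crop0.png

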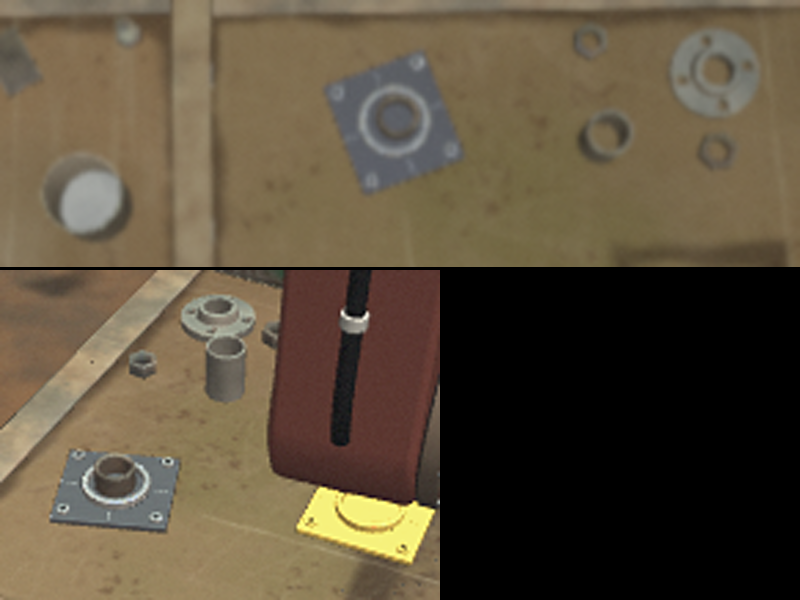

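The crop confirms it: the brown tube is in the dark collar, and the tall grey tube stands to the right at top (341,160). Next is a wrist view over the fixture.

```bash
python3 - <<'E'
from h import *
from scipy.spatial.transform import Rotation as Ro
s=robot.observe(); c=robot.get_calibration('wrist'); K,R,t=cam(c)
T=Ro.from_euler('xyz',s['tcp_rot'],degrees=True).as_matrix()
off=T.T@(-R.T@t-s['tool_pos']); zf=T.T@R[2]; print('cam in tool',off,zf)
# aim so the mid point of collar is at centre of view, yaw 0
T0=Ro.from_euler('xyz',[180,0,0],degrees=True).as_matrix()
for tgt,name in [((0.547,-0.073,.018),'fix')]:
    h=.27
    o=T0@off; z=T0@zf; k=(h+o[2]-.018)/-z[2]
    p=np.array(tgt)-(o+z*k); p[2]=h
    p=np.array([p[0],p[1],h]); print(p)
    q=robot.ik(p,[180,0,0]); print(q)
    if q is not None:
        robot.move_pose(p,[180,0,0])
        c=robot.get_calibration('wrist'); im=robot.grab_frame('wrist')
        np.save('pics/w1.npy',c,allow_pickle=True); cv2.imwrite('pics/w1.png',im)
        c2=robot.get_calibration('top'); cv2.imwrite('pics/t1.png',robot.grab_frame('top'))
s=robot.observe(); print(s['time'],s['tool_pos'],s['q'])
E
```

```text
cam in tool [ 6.57694333e-02 -9.03368969e-05 -6.95005601e-02] [-2.58990795e-01  3.61984859e-05  9.65879789e-01]
[ 0.56743766 -0.07307829  0.27      ]
[-20.43105512   0.83541055  -3.26341063  85.90117882   0.
 159.56894488]
2.4417 [ 0.56738163 -0.07384716  0.26998572] [-2.05048931e+01  8.44247618e-01 -3.25597561e+00  8.59002058e+01
 -5.40372409e-03  1.59557310e+02]
```

View pics/w1.png

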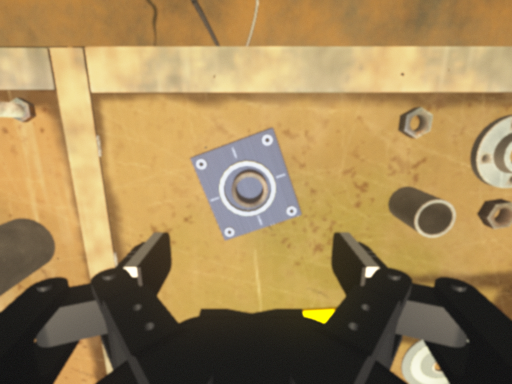

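```bash
python3 - <<'E'
from h import *
w=cv2.imread('pics/w1.png')
a=cv2.resize(w[130:240,190:305],None,fx=5,fy=5,interpolation=cv2.INTER_CUBIC)
b=cv2.resize(w[180:245,380:460],None,fx=2.7,fy=2.7,interpolation=cv2.INTER_CUBIC)
o=np.zeros((560,800,3),np.uint8); o[:a.shape[0],:a.shape[1]]=a; o[:b.shape[0],580:580+b.shape[1]]=b
cv2.imwrite('pics/crop1.png',o)
E
```

```text
(no output)
```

View pics/crop1.png

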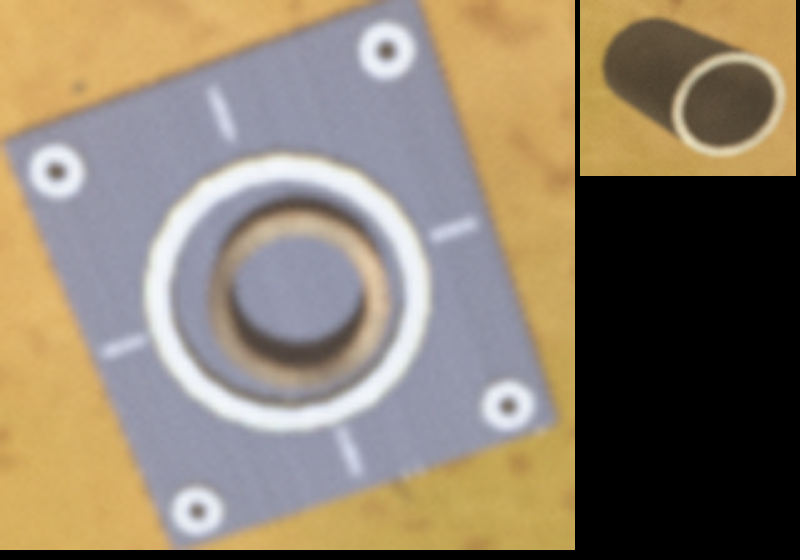

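```bash
python3 - <<'E'
from h import *
c=np.load('pics/w1.npy',allow_pickle=True).item()
C=bp(c,(247.1,188.0),.018);S=bp(c,(249.8,189.2),.034);L=bp(c,(434.5,218.2),.062)
print(C,S,L)
w=cv2.imread('pics/w1.png'); k=5
o=cv2.resize(w,None,fx=k,fy=k,interpolation=cv2.INTER_CUBIC)
th=np.linspace(0,2*np.pi,90)
def ring(P,r,z,col):
    q=pj(c,np.c_[P[0]+r*np.cos(th),P[1]+r*np.sin(th),np.full(90,z)])
    cv2.polylines(o,[np.int32(q*k+2)],True,col,1)
ring(C,.0355,.018,(0,0,255));ring(C,.0295,.018,(0,0,255));ring(S,.0215,.034,(255,0,0));ring(S,.0215,.008,(0,255,0));ring(L,.0225,.062,(255,0,0));ring(L,.0225,0,(0,255,0))
out=np.zeros((520,800,3),np.uint8); out[:520,:420]=o[690:1210,1030:1450]; out[:400,420:800]=o[870:1270,1920:2300]
cv2.imwrite('pics/ov1.png',out)
E
```

```text
[ 0.55214647 -0.06882781  0.018     ] [ 0.55471531 -0.07224126  0.034     ] [ 0.52860956 -0.27563223  0.062     ]
```

View pics/ov1.png

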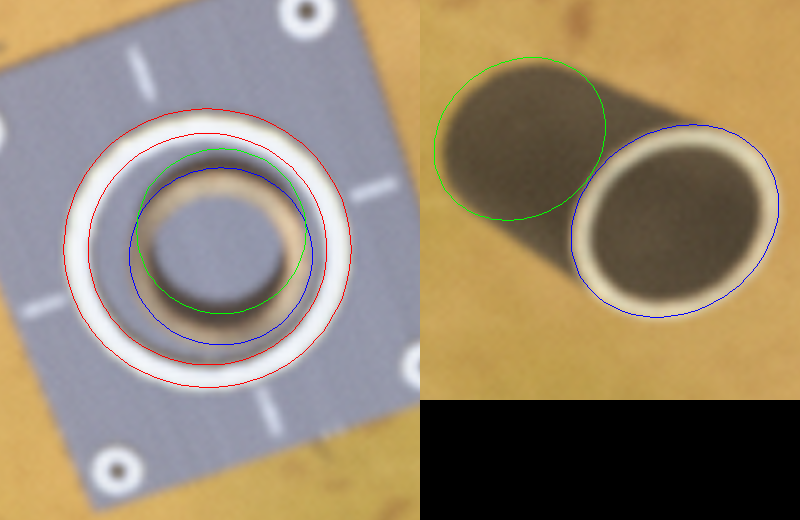

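Overlays fit, with the collar at (0.552,-0.069), the short tube at (0.555,-0.072) and the tall tube at (0.529,-0.276). The top view differs by about 4 mm, so I'll take a closer wrist view to check.

```bash
cat >> h.py <<'E'
def ringpts(c,P,r,z):
    th=np.linspace(0,2*np.pi,90)
    return pj(c,np.c_[P[0]+r*np.cos(th),P[1]+r*np.sin(th),np.full(90,z)])
E
python3 - <<'E'
from h import *
robot.line_to([0.567,-0.071,0.17],vel=.2); robot.pause(.15)
c=robot.get_calibration('wrist'); w=robot.grab_frame('wrist')
s=robot.observe(); print(s['time'],s['tool_pos'])
np.save('pics/w2.npy',c,allow_pickle=True); cv2.imwrite('pics/w2.png',w)
k=3
o=cv2.resize(w,None,fx=k,fy=k,interpolation=cv2.INTER_CUBIC)
for P,r,z,col in [((.5521,-.0688),.0355,.018,(0,0,255)),((.5521,-.0688),.0295,.018,(0,0,255)),((.5547,-.0722),.0215,.034,(255,0,0))]:
    cv2.polylines(o,[np.int32(ringpts(c,P,r,z)*k+1)],True,col,1)
u,v=pj(c,[.552,-.069,.018])[0]; u,v=int(u*k),int(v*k)
cv2.imwrite('pics/ov2.png',o[max(0,v-250):v+250,max(0,u-280):u+280]); print(u-280,v-250)
E
```

```text
3.2917 [ 0.56786589 -0.07136291  0.17177816]
465 398
```

View pics/ov2.png

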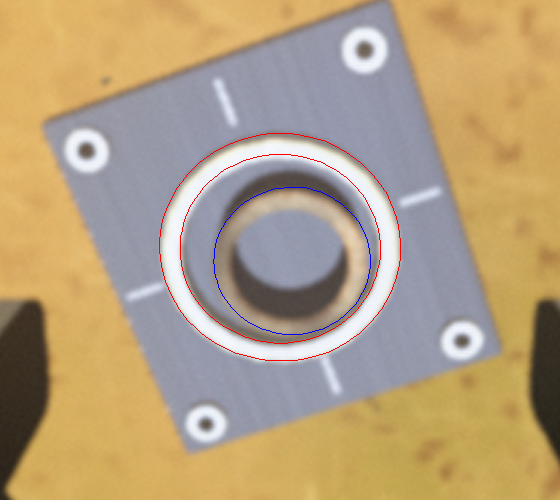

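The close view agrees to under 1 mm, so I'm grasping the short tube.

```bash
python3 - <<'E'
from h import *
robot.line_to([0.5545,-0.0720,0.110],vel=.15); robot.pause(.1)
s=robot.observe(); print(s['time'],s['tool_pos'],s['ft_force'])
g=robot.line_to([0.5545,-0.0720,0.089],vel=.05,guard=8)
s=robot.observe(); print(g,s['time'],s['tool_pos'],s['ft_force'])
robot.set_gripper(0.03)
s=robot.observe(); print(s['time'],s['tool_pos'],s['gripper_width'],s['ft_force'])
robot.line_to([0.5545,-0.0720,0.13],vel=.1)
s=robot.observe(); print(s['time'],s['tool_pos'],s['gripper_width'],s['ft_force'])
cv2.imwrite('pics/w3.png',robot.grab_frame('wrist'));cv2.imwrite('pics/s3.png',robot.grab_frame('scene')[60:220,170:350].repeat(3,0).repeat(3,1))
E
```

```text
3.95 [ 0.5555197  -0.072369    0.11160111] [-0.41516872  0.36553411  0.04002814]
False 4.5167 [ 0.55429349 -0.0719281   0.08869106] [ 0.67969421 -0.3055925   0.73269205]
5.0 [ 0.55484537 -0.07226854  0.08964784] 0.04057896741711795 [-0.47668324 -0.39490875  5.3483386 ]
5.5583 [ 0.55442477 -0.07194801  0.1297454 ] 0.04021826326055871 [ 0.16060145  0.20434646 -2.33696246]
```

View pics/w3.png

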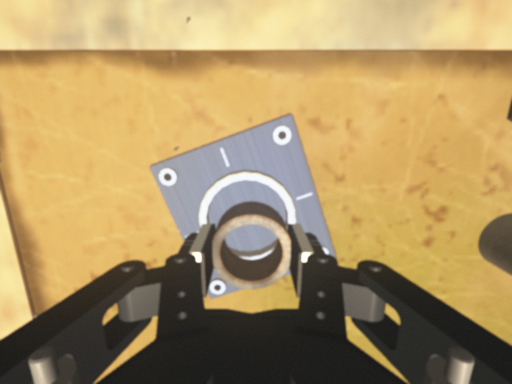

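View pics/s3.png

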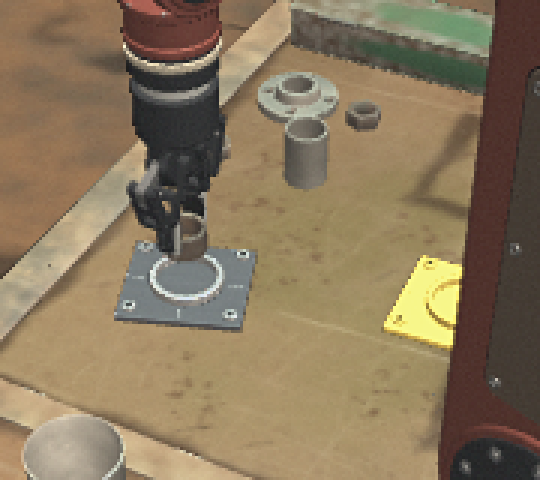

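Lifted: the tube is upright in the fingers at wrist (252,255), width 40 mm. Placing it on the bare bench 115 mm nearer the robot.

```bash
python3 - <<'E'
from h import *
robot.line_to([0.437,-0.0690,0.13],vel=.2)
robot.line_to([0.437,-0.0690,0.088],vel=.12); robot.pause(.15)
g=robot.line_to([0.437,-0.0690,0.077],vel=.03,guard=5)
s=robot.observe(); print(g,s['time'],s['tool_pos'],s['gripper_width'],s['ft_force'])
robot.set_gripper(0.085)
robot.line_to([0.437,-0.0690,0.16],vel=.15); 
c=robot.get_calibration('wrist'); w=robot.grab_frame('wrist')
s=robot.observe(); print(s['time'],s['tool_pos'],s['ft_force'])
cv2.imwrite('pics/w4.png',w)
E
```

```text
True 7.3667 [ 0.43773231 -0.06933643  0.08163767] 0.040630280641633564 [-1.79707456  0.23681527  6.09728067]
8.6 [ 0.43647629 -0.06874023  0.15881136] [-0.31079143  0.87892019  0.73602907]
```

View pics/w4.png

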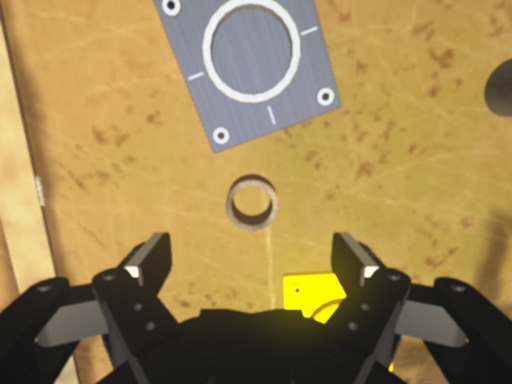

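The short tube stands on the bench at wrist (252,203), clear of the plate. Next is the tall tube, with a close look on approach.

```bash
python3 - <<'E'
from h import *
robot.move_pose([0.54,-0.276,0.20],[180,0,0]); robot.pause(.2)
c=robot.get_calibration('wrist'); w=robot.grab_frame('wrist')
s=robot.observe(); print(s['time'],s['tool_pos'],s['q'])
np.save('pics/w5.npy',c,allow_pickle=True)
k=3
o=cv2.resize(w,None,fx=k,fy=k,interpolation=cv2.INTER_CUBIC)
P=(.5286,-.2756)
for z,col in [(.062,(255,0,0)),(0,(0,255,0))]:
    cv2.polylines(o,[np.int32(ringpts(c,P,.0225,z)*k+1)],True,col,1)
u,v=np.int32(pj(c,[*P,.062])[0]*k)
cv2.imwrite('pics/ov5.png',o[max(0,v-300):v+250,max(0,u-380):u+380])
E
```

```text
9.7833 [ 0.53997796 -0.27496668  0.20025413] [-3.93360599e+01  7.30570119e+00 -3.76054327e+00  7.89199652e+01
  9.95066529e-04  1.40597638e+02]
```

View pics/ov5.png

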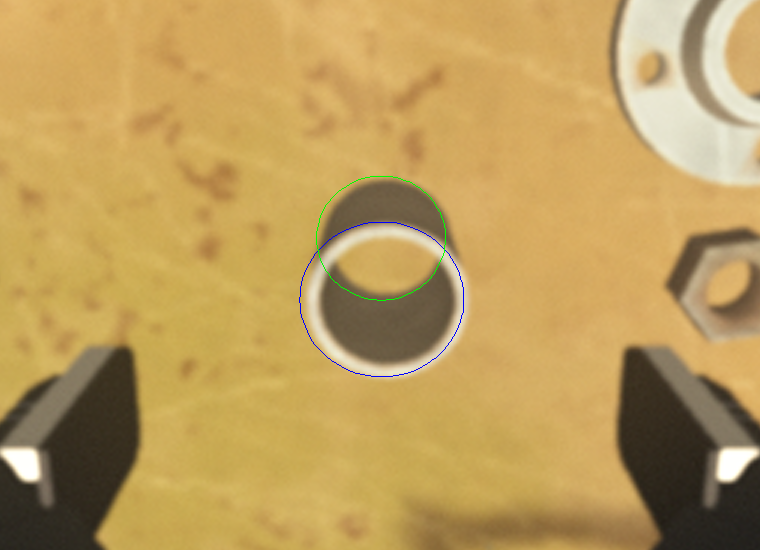

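The rim is about 1.5 mm further right than predicted (crop (388,300)), so I'm using y=-0.277.

```bash
python3 - <<'E'
from h import *
X,Y=.5288,-.277
robot.line_to([X,Y,0.145],vel=.15); robot.pause(.1)
g=robot.line_to([X,Y,0.109],vel=.08,guard=8)
s=robot.observe(); print(g,s['time'],s['tool_pos'],s['ft_force'])
robot.set_gripper(0.03)
s=robot.observe(); print(s['time'],s['tool_pos'],s['gripper_width'],s['ft_force'])
robot.line_to([X,Y,0.16],vel=.12); robot.pause(.2)
c=robot.get_calibration('wrist'); w=robot.grab_frame('wrist')
s=robot.observe(); print(s['time'],s['tool_pos'],s['gripper_width'],s['ft_force'],s['torque'])
np.save('pics/w6.npy',c,allow_pickle=True); cv2.imwrite('pics/w6.png',w)
E
```

```text
False 11.0083 [ 0.52863711 -0.27687033  0.10865962] [0.45269599 0.36690199 0.11716969]
11.475 [ 0.52908103 -0.27726085  0.10978283] 0.04322822048773174 [-0.89355523  0.3114983   6.34567864]
12.3 [ 0.52841953 -0.27671236  0.15898517] 0.04262822672991632 [-0.19146354  0.16480672 -2.85277523] [0.009754   0.0129975  0.03499947]
```

View pics/w6.png

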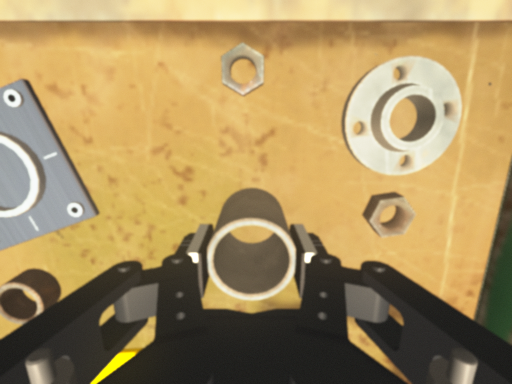

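Gripped at 43 mm and upright, with the rim at wrist (253,260). Carrying it over the collar, then checking the alignment.

```bash
python3 - <<'E'
from h import *
c=np.load('pics/w6.npy',allow_pickle=True).item()
print('tube in hand',bp(c,(253,260),.159-.1092+.062))
robot.line_to([.5288,-.277,0.175],vel=.15)
robot.line_to([0.5521,-.0690,0.175],vel=.18)
robot.line_to([0.5521,-.0690,0.148],vel=.1); robot.pause(.3)
c=robot.get_calibration('wrist'); w=robot.grab_frame('wrist')
s=robot.observe(); print(s['time'],s['tool_pos'],s['gripper_width'],s['ft_force'])
np.save('pics/w7.npy',c,allow_pickle=True); cv2.imwrite('pics/w7.png',w)
k=3
o=cv2.resize(w,None,fx=k,fy=k,interpolation=cv2.INTER_CUBIC)
P=(.5521,-.0688)
zb=s['tool_pos'][2]-.1092
for P,r,z,col in [(P,.0355,.018,(0,0,255)),(P,.0295,.018,(0,0,255)),(P,.0225,zb+.062,(255,0,0)),(P,.0225,zb,(0,255,0))]:
    cv2.polylines(o,[np.int32(ringpts(c,P,r,z)*k+1)],True,col,1)
u,v=np.int32(pj(c,[.552,-.069,.06])[0]*k)
cv2.imwrite('pics/ov7.png',o[max(0,v-250):v+250,max(0,u-300):u+300]); 
t=robot.grab_frame('top'); cv2.imwrite('pics/t7.png',t)
E
```

```text
tube in hand [ 0.52880947 -0.27731708  0.1118    ]
14.6333 [ 0.55232491 -0.06908153  0.14846616] 0.04319936588771409 [-1.00939311 -0.28475063 -2.48198902]
```

View pics/ov7.png

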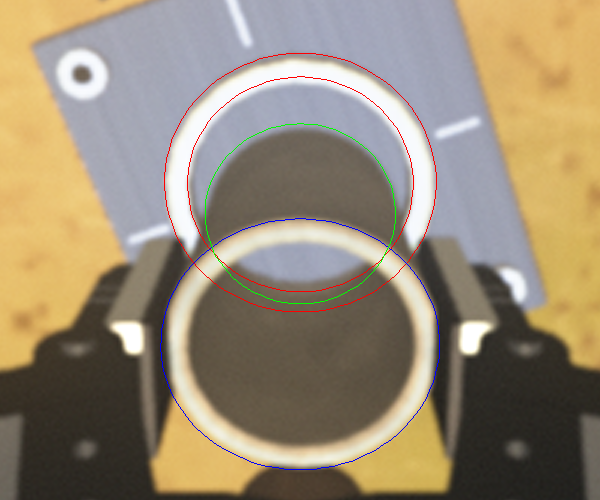

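The collar and both tube ends match the overlay to about 1 mm, so I'm inserting.

```bash
python3 - <<'E'
from h import *
X,Y=.5521,-.0690
robot.line_to([X,Y,0.130],vel=.06); robot.pause(.1)
g=robot.line_to([X,Y,0.112],vel=.03,guard=6)
s=robot.observe(); print(g,s['time'],s['tool_pos'],s['gripper_width'],s['ft_force'],s['torque'])
cv2.imwrite('pics/s8.png',robot.grab_frame('scene')[60:220,170:350].repeat(3,0).repeat(3,1))
E
```

```text
True 15.6917 [ 0.55228813 -0.06905584  0.11780291] 0.04286901388223199 [-0.38747433  0.7819291   5.40289843] [0.06016018 0.17648737 0.02100137]
```

View pics/s8.png

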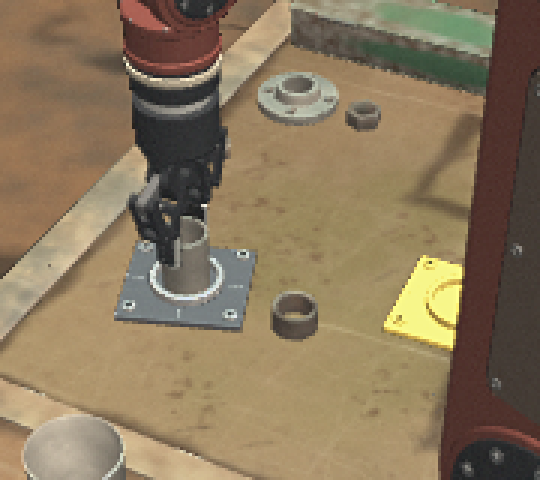

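Contact came at TCP 0.1178, which puts the tube's bottom on the 8 mm plate, and it stands in the collar at crop (187,250). Releasing and checking.

```bash
python3 - <<'E'
from h import *
robot.set_gripper(0.085)
robot.line_to([.5521,-.069,0.22],vel=.15); robot.pause(.3)
c=robot.get_calibration('wrist'); w=robot.grab_frame('wrist')
s=robot.observe(); print(s['time'],s['tool_pos'],s['ft_force'])
k=3
o=cv2.resize(w,None,fx=k,fy=k,interpolation=cv2.INTER_CUBIC)
P=(.5521,-.0688)
for P,r,z,col in [(P,.0355,.018,(0,0,255)),(P,.0225,.070,(255,0,0)),(P,.0225,.008,(0,255,0)),((.437,-.069),.0215,.026,(255,0,255))]:
    cv2.polylines(o,[np.int32(ringpts(c,P,r,z)*k+1)],True,col,1)
u,v=np.int32(pj(c,[.552,-.069,.02])[0]*k)
cv2.imwrite('pics/ov9.png',o[max(0,v-250):v+330,max(0,u-350):u+350])
cv2.imwrite('pics/s9.png',robot.grab_frame('scene')[60:220,170:350].repeat(3,0).repeat(3,1))
E
```

```text
17.4167 [ 0.5519032  -0.0689332   0.21950547] [-0.39898301  0.02516297  0.003982  ]
```

View pics/ov9.png

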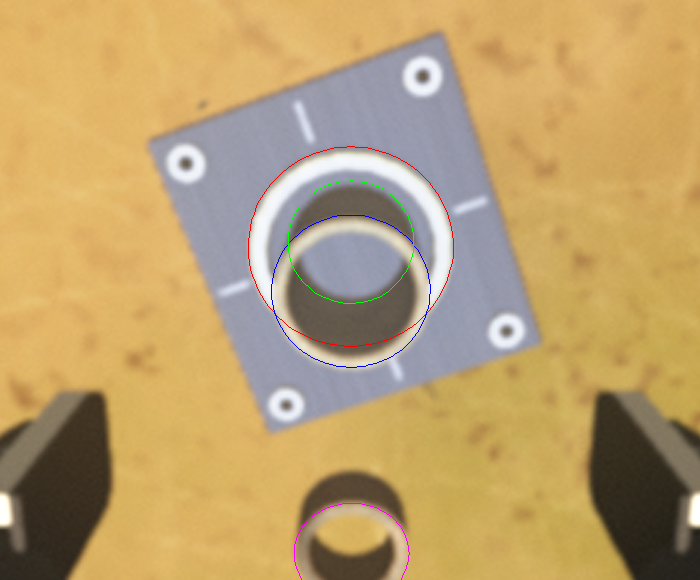

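View pics/s9.png

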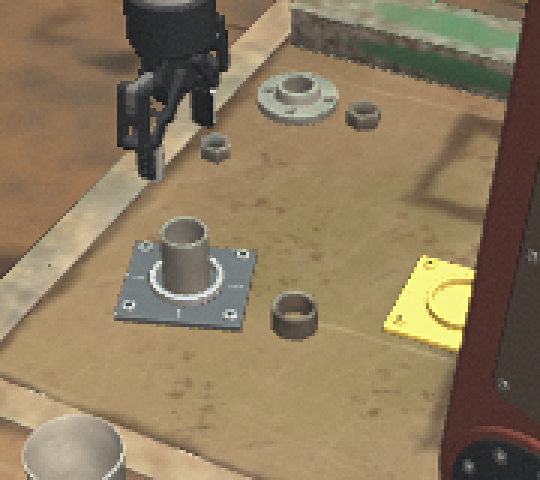

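The tall tube stands upright in the collar, with its rim at crop (351,292) on the predicted ring. The short tube stands on bare bench off the plate, and the gripper is clear of both. Handing in.

```bash
python3 -c "
from plant import robot
robot.job_done(); print(robot.observe()['time'])"
```

```text
the job is handed in; nothing more can be done
the job is handed in; nothing more can be done
```

The job is handed in with both tubes where the task asks. I took the short tube out of the collar and stood it on the bare bench about 115 mm from the fixture towards the robot. The tall tube now stands in the collar, down on the plate. The robot clock read about 17.5 s at the last check, against the 51 s limit; no verdict is reported.

- **Tall tube:** in the last wrist picture its rim and lower end matched the predicted rings to about 1 mm. It met the plate with the gripper at 0.1178 m, which fits its lower end being on the 8 mm plate.
- **Short tube:** the last pictures show it upright and wholly off the plate.
- **Robot:** the gripper was open and clear of everything. The highest tool force I read was about 6 N.

One disagreement: my first rough readings from the top camera were about 4 to 6 mm off the wrist camera's. I used the wrist values, which agreed with each other to about 1.5 mm.

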